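# Slide the plate carrier through the shield and along the bent rail to its stop

## Task

A plate carrier hangs by its ring on the bent guide rail, on the loading side of the splash shield. Slide it along the rail, round the first bend, through the window in the shield (your hand does not fit through: let the carrier hang and take its grip bar again from the far side), round the second bend and right up against the end stop, and leave it hanging there. Leave the two bottles, the cup and the timer that stand round the rail where they are, upright.

Things in the scene. Friction and masses are not known exactly. Their poses are not given: they have to be found in the camera images.
- rail: Fixed guide rail: bent steel rod, 10 mm thick, its axis level 130 mm above the worktop, both ends turned down to a foot. Origin on the worktop below the window; z up, x along the first leg in the direction of travel. From above: first leg along +x, 60 degree bend to the right, middle leg, 60 degree bend to the right, last leg along (-0.5, -0.866). Bends rounded at 50 mm radius of the axis.
- start_stop (a point): On the rod's axis at the face of the stop where the first leg begins; in the rail's frame at (-184.5, 103, 130) mm. The stops are dark steel collars on the rod, 36 mm across, 14 mm long.
- corner_1 (a point): Corner point where the axes of first and middle leg would meet; in the rail's frame at (-59.5, 103, 130) mm. The rounded bend begins 29 mm before it and ends 29 mm after it.
- window (a point): Point on the rod's axis in the middle of the window, in the rail's frame at (0, 0, 130) mm; x along the middle leg in the direction of travel, z up. The shield is an upright aluminium sheet across the middle leg here: 6 mm thick, 130 mm wide, 235 mm high; its window is 56 mm wide (centred on the rod) and reaches from 22 to 205 mm above the worktop. Low feet, 25 mm long, on its far side.
- corner_2 (a point): Corner point where the axes of middle and last leg would meet; in the rail's frame at (59.5, -103, 130) mm. The bend begins 29 mm before and ends 29 mm after it. The last leg runs straight from there to the face of the end stop at (19.5, -172.3, 130) mm.
- park (a point): Middle of the carrier's ring when it hangs on the rod and touches the end stop: 10 mm before the stop's face, 125 mm above the worktop (5 mm below the rod's axis).
- carrier: Loose carrier, 150 x 40 x 134 mm, 0.2 to 0.33 kg. Origin in the middle of its ring; x along the ring's axis and the bar, with the travel; z up. Ring: outside 40, bore 20, 20 mm long; hangs 5 mm below the rod's axis. Grey grip bar on a 16 x 10 mm neck: 150 long, 14 wide, 16 high, its middle 52 mm above the origin. Below, a heavy plate holder 76 long, 10 thick, down to -74 mm, keeps it upright.
- bottle_small: Small bottle, about 36 mm across and 62 mm high, loose, standing inside the bends of the rail before the shield. Origin in the middle of its foot, z up.
- cup: Lidded specimen cup, 58 mm across and 66 mm high, loose, standing inside the bends of the rail. Origin in the middle of its foot, z up.
- bottle_back: Bottle, 48 mm across and 78 mm high, loose, standing beyond the shield, outside the middle leg. Origin in the middle of its foot, z up.
- timer: Flat timer, 66 x 66 x 19 mm, loose, lying outside the second bend. Origin in the middle of its underside, z up.

How it is judged:
On the way:
1. the carrier's ring is through the shield's window, on the middle leg (x of carrier in the frame of window above 0.03 m), for 0.1 s.
At the end, for the whole second after the job is handed in: The carrier hangs still and upright (within 0.2 rad) on the rail with the middle of its ring within 5 mm of the park point (against the end stop); bottles, cup and timer stand upright within 30 mm of where they were (horizontal distance between carrier and park below 0.005 m and z of carrier in the frame of park between -0.005 and 0.005 m and angle between carrier's own z axis and vertical below 0.2 rad and linear speed of carrier below 0.02 m/s and distance of each of bottle_small, cup, bottle_back, timer from where it was at the start of the episode below 0.03 m and angle between each of bottle_small, cup, bottle_back, timer's own z axis and vertical below 0.3 rad); the robot touches nothing.
It fails at once if a bottle, the cup or the timer is knocked over (angle between any of bottle_small, cup, bottle_back, timer's own z axis and vertical above 0.8 rad).
It also fails if it takes over 54 s, if anything falls off the work surface, if the arm or the gripper's body presses on something with over 40 N, if the wrist force passes 120 N, or if a joint passes its speed limit or range.

## Robot

A 6-joint arm with a two-finger parallel gripper is mounted at the origin on a cart in front of the work surface, level with it; the furniture and walls round the work are solid. World frame = base frame: x ahead of the robot, y to its left, z up, the work surface at z = 0. Lengths are in m, angles in rad, forces in N, time in s.
With the tool pointing down it reaches from about 0.225 to 0.875 m from the base axis. Payload 3.4 kg.
Tool frame: the origin (TCP) lies midway between the tips of the shut fingers; the grasp point (between the pads) lies 19 mm behind it (manip.pinch_z is the distance from the TCP to the grasp point, in m); z points along the fingers, y is the line along which they close (so a half turn about z gives the same grasp; the last joint's range is limited). The gripper opens to 85 mm and grips with 20 to 120 N. Pads are 22 mm wide; open, the fingers measure 114 mm over their backs; the gripper's body (76 mm by 85 mm) begins 54 mm behind the grasp point. The pads swing forward as they close: fully open they stand 13 mm farther back than shut.
Start: joints at [-1.404, 0.276, 1.505, -0, 1.361, -0.121], TCP at [0.163, -0.551, 0.231] pointing down, gripper open.
Joint ranges: [-2.89, 2.89], [-0.75, 2.08], [0.22, 2.7], [-1.18, 4.32], [0.11, 2.71], [-2.7, 2.7]. Speed limits (rad/s): [2.57, 2.57, 3.14, 3.14, 3.14, 3.14].

## Interface

Orientations are given as a unit quaternion [w, x, y, z].
In Python, from rig import manip gives the robot as it stands.
- The arm moves only by the tool carry_out, never from a script. Its arguments are lists of equal length, an entry for each row: "delta_pos": the shift along the tool's x, y, z scaled (see below), a list of three; "turn": the turn, a rotation vector about the tool's x, y, z scaled (see below), a list of three; "claw": the closure, from -1 (fully open) to 1 (shut). A call has 1 to 12 rows; each row is the pose to reach, as a shift and turn from the pose commanded when the call began, along the tool's axes at that moment; what a row does not reach only later rows make up. The controller multiplies each number of a shift by 400 mm and each number of a turn by 30 degrees. A row lasts 1/10 s, in which the tool goes at most 50 mm and 8.59 degrees, less where a joint would pass 70% of its speed; a pose out of reach is approached as far as the arm can. A call with a number of a shift or a turn outside -1 to 1 is refused whole. A call with a gripper value outside its range is refused whole. The fingers move at their own pace and stop on an object; "force" is the grip in N (left out, the last holds). Time passes only in rows, so rows that repeat a pose let the fingers close. It gives the time, the measured TCP pose, the force, the opening and the grip force at its end, in the units of the state.
- manip.get_state(): the state, without advancing time (a new reading comes with each control period).
- manip.get_image(name): name is "side" or "top" or "wrist"; returns a dict with "image" (480x640x3 uint8, red, green, blue), "z_map" (480x640 float32, m along the optical axis (not along the pixel's ray), 0 where there is no reading), "fx", "fy", "cx", "cy" (pixels), "world_to_cam" (4x4, takes a point from world to camera coordinates). Camera axes: x right, y down, z forward; pixel columns grow to the right and rows downward; lengths in m; the calibration is good to about 2 mm. A picture is of the moment at which its call begins.
- manip.sign_off(): hands the job in; it is judged then, once.
Trained networks look in the newest picture that a camera, given by its name, has taken for a name from the list of things; names that differ only in an ending like _2 or _b are one class to them, and where a whole thing is asked for, a point or a joint stands for the part that bears it (a point fixed in the world has none). Each returns a list of dicts, best first, with "score" (0 to 1); they miss things now and then, are a little off and sometimes report something else, mostly with a low value. They report only what shows in the picture. A call takes as long as a camera call.
- manip.spot_in(camera, query): "point" ([x, y, z] in m, in world coordinates, good to about 4 mm: the middle of the surface that is visible of it).
- manip.place_of(camera, query): "point" ([x, y, z] in m, in world coordinates, good to about 4 mm: a listed point, or the origin of a listed thing).
The state is a dict: "clock": time; "qpos": joint angles; "qd": joint speeds; "effort": joint torques, N m; "position": TCP position; "ee_rot": TCP orientation; "contact_force": force on the tool from outside, world axes, zero at the start; "moment": the same for the moment, N m; "width": finger opening in m; "gripper_force": force on a finger pad.
Only numpy, scipy, OpenCV 4.12 (cv2) and the standard library are available. Lean on these libraries where they do the work, as an engineer would, in place of code of your own. Each camera call takes 0.05 s, during which the arm holds its last target. There are 200 camera calls.

## Working session

There is one attempt and no reset: what is moved stays moved. The work goes in short steps, Python scripts to look and compute and a tool call to move; the robot and the scene stay as the last step left them, time stands still between calls to the robot, and variables do not carry over. Pictures are saved under pics/ and viewed, at most 10 in all, crops included, and the job is handed in when it is done.

Besides the shell and the picture viewer there is one more tool, called after "Request:" as name(argument=value, ...), one argument or row to a line, values as JSON. carry_out: Moves the arm, as the interface text tells. Shifts and turns lie within -1 to 1; 1 stands for 400 mm of shift or 30 degrees of turn. Its arguments: {"type":"object","properties":{"delta_pos":{"type":"array","items":{"type":"array","items":{"type":"number","minimum":-1,"maximum":1}}},"turn":{"type":"array","items":{"type":"array","items":{"type":"number","minimum":-1,"maximum":1}}},"claw":{"type":"array","items":{"type":"number"}},"force":{"type":"number"}},"required":["delta_pos","turn","claw"]}

```bash
mkdir -p pics; ls; python3 - <<'E'
from rig import manip
import cv2,numpy as np
s=manip.get_state();print(s['clock'],s['position'],s['ee_rot'],s['width'],manip.pinch_z)
for c in ['top','side']:
    im=manip.get_image(c);cv2.imwrite(f'pics/{c}0.png',im['image'][:,:,::-1])
    for q in ['rail','start_stop','corner_1','window','corner_2','park','carrier','bottle_small','cup','bottle_back','timer']:
        print(c,q,[(np.round(d['point'],4).tolist(),round(d['score'],2)) for d in manip.place_of(c,q)[:2]])
E
```

```text
pics
0.0 [ 0.16310049 -0.55081439  0.2304472 ] [-9.28557031e-04  9.89663391e-01  1.43406797e-01 -3.11964994e-05] 0.08518465087772714 0.0187
top rail [([0.5291, 0.2312, 0.0031], 0.96)]
top start_stop [([0.3473, 0.3269, 0.1288], 0.67)]
top corner_1 [([0.5945, 0.133, 0.1276], 0.73), ([0.4683, 0.3339, 0.1295], 0.63)]
top window [([0.5362, 0.2267, 0.1302], 0.89)]
top corner_2 [([0.5945, 0.133, 0.1276], 0.73), ([0.4683, 0.3339, 0.1295], 0.63)]
top park []
top carrier [([0.3867, 0.3328, 0.1242], 0.69)]
top bottle_small [([0.4155, 0.2205, -0.0001], 0.61)]
top cup [([0.4721, 0.1479, -0.0004], 0.84)]
top bottle_back [([0.6254, 0.2155, 0.0024], 0.68)]
top timer [([0.6574, 0.1535, 0.0012], 0.66)]
side rail [([0.5335, 0.2337, -0.0006], 0.73), ([0.4196, 0.2233, 0.0024], 0.7)]
side start_stop [([0.3425, 0.3221, 0.1299], 0.95)]
side corner_1 [([0.4661, 0.3341, 0.1284], 0.75), ([0.5939, 0.1331, 0.1302], 0.69)]
side window [([0.5351, 0.231, 0.1298], 0.91)]
side corner_2 [([0.4661, 0.3341, 0.1284], 0.75), ([0.5939, 0.1331, 0.1302], 0.69)]
side park [([0.5641, 0.0652, 0.1247], 0.76)]
side carrier [([0.3898, 0.3272, 0.1246], 0.89)]
side bottle_small [([0.4154, 0.2235, 0.0018], 0.8)]
side cup [([0.4687, 0.1475, -0.0008], 0.96), ([0.5365, 0.2334, 0.1318], 0.29)]
side bottle_back [([0.6176, 0.2189, -0.0029], 0.44)]
side timer [([0.6618, 0.1503, 0.0024], 0.86), ([0.5653, 0.0678, 0.1237], 0.48)]
```

View pics/top0.png

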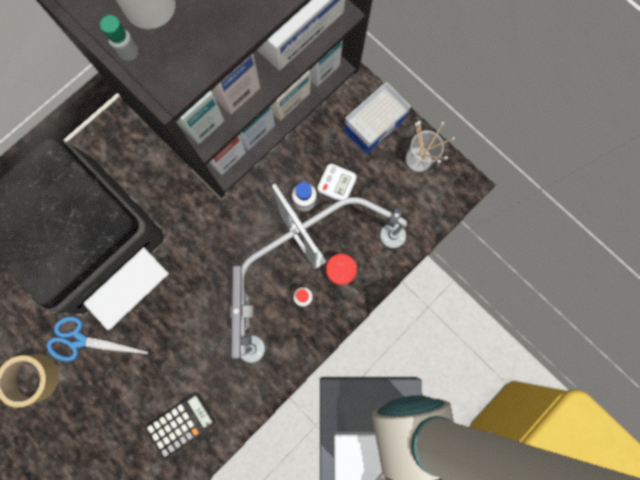

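View pics/side0.png

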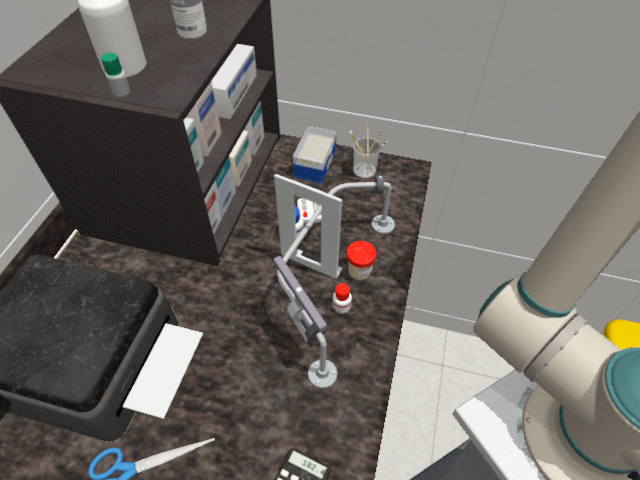

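```bash
cat > h.py <<'E'
import numpy as np
# rail pose fit: known frame pts vs average measurements
R=np.array([[-184.5,103],[-59.5,103],[0,0],[59.5,-103],[14.5+5+5,-163.6]])/1000
W=np.array([[.3449,.3245],[.4672,.334],[.5355,.2300],[.5942,.133],[.5641,.0652]])
def fit(R,W):
    a=R-R.mean(0);b=W-W.mean(0)
    th=np.arctan2((a[:,0]*b[:,1]-a[:,1]*b[:,0]).sum(),(a*b).sum())
    M=np.array([[np.cos(th),-np.sin(th)],[np.sin(th),np.cos(th)]])
    return th,M,W.mean(0)-M@R.mean(0)
th,M,t=fit(R,W)
def w(p): return M@np.array(p)+t
E
python3 -c "
from h import *
print(np.degrees(th),t);print(np.round((R@M.T+t-W)*1000,1))"
```

```text
2.4304035672356177 [0.53263726 0.23080608]
[[-1.   1.4]
 [ 1.6 -2.8]
 [-2.9  0.8]
 [ 2.3 -2.6]
 [-0.   3.2]]
```

The top view shows the carrier bar at about (238,310), the shield at (297,228), the second bend at (350,202) and the end stop at (397,222). The shelf stands behind the shield. The side view agrees, and the networks match the rail geometry within 3 mm. Next I refine the rail and bar from depth.

```bash
cat > geo.py <<'E'
import numpy as np
from rig import manip
def cloud(c):
    d=manip.get_image(c);z=d['z_map'];v,u=np.nonzero(z>0);k=z[v,u]
    P=np.stack([(u-d['cx'])/d['fx']*k,(v-d['cy'])/d['fy']*k,k,np.ones_like(k)])
    return (np.linalg.inv(d['world_to_cam'])@P)[:3].T
def rail(ds=.001):
    """rail-frame axis: list of (x,y,heading) by arc length"""
    out=[];p=np.array([-.1845,.103]);h=0.
    L1=.125-.0289;L2=np.hypot(.119,.206)-2*.0289;L3=.080-.0289
    for L,k in [(L1,0),(np.pi/3*.05,-20.),(L2,0),(np.pi/3*.05,-20.),(L3,0)]:
        n=max(1,int(round(L/ds)));d=L/n
        for _ in range(n):
            out.append((*p,h));hm=h+k*d/2;p=p+d*np.array([np.cos(hm),np.sin(hm)]);h+=k*d
    out.append((*p,h));return np.array(out)
E
cat > m.py <<'E'
from geo import *; from h import th,t
from scipy.optimize import least_squares
from scipy.spatial import cKDTree
A=rail();print('end',A[-1],len(A))
C={c:cloud(c) for c in['top','side']}
def T(p,X): c,s=np.cos(p[2]),np.sin(p[2]);return X@np.array([[c,s],[-s,c]])+p[:2]
x=np.array([*t,th])
for c in ['top','side','both']:
    P=np.vstack(list(C.values())) if c=='both' else C[c]
    q=x.copy()
    for tol in (.012,.008):
        Q=P[(P[:,2]>.128)&(P[:,2]<.138)][:,:2]
        d=cKDTree(T(q,A[:,:2])).query(Q)[0]
        Q=Q[(d<tol)&(np.hypot(*(Q-T(q,np.array([-.1845+.04,.103]))).T)>.03)&(np.hypot(*(Q-q[:2]).T)>.012)]
        f=lambda p:cKDTree(T(p,A[:,:2])).query(Q)[0]
        q=least_squares(f,q,loss='soft_l1',f_scale=.002,diff_step=1e-4).x
    B=P[(P[:,2]>.178)&(P[:,2]<.192)];B=B[np.hypot(B[:,0]-.388,B[:,1]-.33)<.09]
    m=B[:,:2].mean(0);_,_,V=np.linalg.svd(B[:,:2]-m,full_matrices=False);V=V[0]*np.sign(V[0][0]);l=(B[:,:2]-m)@V
    print(c,len(Q),q,'bar',len(B),np.percentile(B[:,2],[10,50,90]),m,m+V*(l.max()+l.min())/2,np.degrees(np.arctan2(V[1],V[0])),np.ptp(l))
    Z=P[(P[:,2]>.2)&(np.hypot(P[:,0]-.54,P[:,1]-.2)<.35)]
    for nm,lo,hi in(('shelf',.25,.6),):
        S=Z[(Z[:,2]>lo)&(Z[:,2]<hi)]
        for g in (T(q,A[60:61,:2])[0],q[:2],T(q,A[-60:-59,:2])[0]):
            dd=np.hypot(*(S[:,:2]-g).T);
            if len(S): print(nm,g,dd.min(),S[dd.argmin()])
E
python3 m.py
```

```text
end [ 0.01940262 -0.17222741 -2.0943951 ] 432
top 957 [0.53222932 0.23105902 0.04295812] bar 806 [0.18193956 0.18413076 0.18579311] [0.38602928 0.32846776] [0.38707933 0.32848234] 0.7951554583512879 0.1479411453542499
shelf [0.4034833  0.32862004] 0.2298641557109802 [0.62351332 0.39513558 0.26204537]
shelf [0.53222932 0.23105902] 0.18076612984851342 [0.65993808 0.35899209 0.38025802]
shelf [0.5857705  0.11254537] 0.22646691720211 [0.7524158  0.26589662 0.3709865 ]
side 667 [0.52959343 0.23379612 0.04421383] bar 824 [0.18289085 0.18611311 0.18780398] [0.38091169 0.33043593] [0.38600633 0.33050959] 0.8283175772618764 0.1502950735574083
shelf [0.400725  0.3311954] 0.23012864112636172 [0.62155086 0.39596523 0.37120909]
shelf [0.52959343 0.23379612] 0.17973338130335054 [0.65952949 0.35797627 0.37954389]
shelf [0.58328338 0.1153498 ] 0.22571451674466383 [0.74332038 0.27452016 0.36967777]
both 1621 [0.53075895 0.2329318  0.04623035] bar 1630 [0.18207946 0.1850131  0.18731106] [0.38344223 0.32946272] [0.38601973 0.32949563] 0.7315578731493025 0.15028017870901889
shelf [0.40169438 0.33007101] 0.22951889143953294 [0.62155086 0.39596523 0.37120909]
shelf [0.53075895 0.2329318 ] 0.17949365354046265 [0.65952949 0.35797627 0.37954389]
shelf [0.58468765 0.11459398] 0.22525702224339392 [0.74332038 0.27452016 0.36967777]
```

```bash
cat > plan.py <<'E'
import numpy as np,json,os
from scipy.spatial.transform import Rotation as Ro
from geo import rail
P0=np.array([.5313,.2320]);TH=.045
A=rail()
def at(s):
    """ring position and heading in the world at arc length s from start stop"""
    a=A[int(np.clip(round(s*(len(A)-1)/SL),0,len(A)-1))];c,n=np.cos(TH),np.sin(TH)
    return P0+np.array([c*a[0]-n*a[1],n*a[0]+c*a[1]]),a[2]+TH
SL=np.hypot(*np.diff(A[:,:2],axis=0).T).sum()
def hand(s,off,z):
    p,h=at(s);e=np.array([np.cos(h),np.sin(h)])
    return [*(p+off*e),z,np.degrees(h)+180]
def Rd(phi): return Ro.from_euler('z',phi,degrees=True)*Ro.from_euler('x',180,degrees=True)
def start(measured=False):
    if measured or not os.path.exists('cmd.json'):
        from rig import manip
        s=manip.get_state();q=s['ee_rot'];return np.array(s['position']),Ro.from_quat([q[1],q[2],q[3],q[0]])
    d=json.load(open('cmd.json'));return np.array(d['p']),Ro.from_quat(d['q'])
def calls(groups,measured=False):
    """groups: each a list of waypoints [x,y,z,phi] -> rows printed, end pose remembered"""
    p,R=start(measured)
    for g in groups:
        D=[];T=[]
        for w in g:
            D.append(np.round(R.inv().apply(np.array(w[:3])-p)/.4,3)+0.);T.append(np.round(np.degrees((R.inv()*Rd(w[3])).as_rotvec())/30,3)+0.)
        print('{"delta_pos":',[d.tolist() for d in D],', "turn":',[t.tolist() for t in T],'} n',len(D),'max',np.abs(T).max())
        p=p+R.apply(D[-1]*.4);R=R*Ro.from_rotvec(np.radians(T[-1]*30))
    json.dump(dict(p=p.tolist(),q=R.as_quat().tolist()),open('cmd.json','w'))
E
python3 - <<'E'
from plan import *
pol=lambda az,r,z,f:[r*np.cos(np.radians(az)),r*np.sin(np.radians(az)),z,f]
h=hand(.044,-.055,.30);print(h,hand(.044,0,0),SL)
print([round(1000*SL*i/431) for i in (0,)], 'window s',[s for s in np.arange(0,SL,.001) if np.hypot(*(at(s)[0]-P0))<.0008])
g=[pol(-50,.52,.34,45.5),pol(-26,.5,.34,74),pol(-2,.5,.34,102.5),pol(20,.48,.34,131),pol(38,.47,.34,159),h]
calls([[w] for w in g])
E
```

```text
[np.float64(0.331410261438282), np.float64(0.32610326075694196), 0.3, np.float64(182.5783100780887)] [np.float64(0.38635458333491335), np.float64(0.32857742552901326), 0, np.float64(182.5783100780887)] 0.43202099513324255
[0] window s [np.float64(0.23900000000000002)]
{"delta_pos": [[0.519, -0.245, -0.272]] , "turn": [[0.0, 0.0, -0.967]] } n 1 max 0.967
{"delta_pos": [[0.521, -0.109, 0.0]] , "turn": [[0.0, 0.0, -0.95]] } n 1 max 0.95
{"delta_pos": [[0.52, -0.018, 0.0]] , "turn": [[0.0, 0.0, -0.95]] } n 1 max 0.95
{"delta_pos": [[0.469, -0.021, 0.0]] , "turn": [[0.0, 0.0, -0.95]] } n 1 max 0.95
{"delta_pos": [[0.369, 0.053, 0.0]] , "turn": [[0.0, 0.0, -0.933]] } n 1 max 0.933
{"delta_pos": [[0.124, 0.051, 0.1]] , "turn": [[0.0, 0.0, -0.786]] } n 1 max 0.786
```

Request:
carry_out(
  delta_pos=[
    [0.519, -0.245, -0.272],
    [0.519, -0.245, -0.272],
    [0.519, -0.245, -0.272],
    [0.519, -0.245, -0.272],
    [0.519, -0.245, -0.272],
    [0.519, -0.245, -0.272],
    [0.519, -0.245, -0.272],
  ],
  turn=[
    [0, 0, -0.967],
    [0, 0, -0.967],
    [0, 0, -0.967],
    [0, 0, -0.967],
    [0, 0, -0.967],
    [0, 0, -0.967],
    [0, 0, -0.967],
  ],
  claw=[-1, -1, -1, -1, -1, -1, -1],
  force=60,
)

```text
clock: 2.0
position: [0.3353, -0.3979, 0.341]
ee_rot: [0.001, 0.922, 0.388, -0.0]
contact_force: [0.3, -0.4, 0.2]
width: 0.0854
gripper_force: 0.0
```

Request:
carry_out(
  delta_pos=[
    [0.521, -0.109, 0],
    [0.521, -0.109, 0],
    [0.521, -0.109, 0],
    [0.521, -0.109, 0],
    [0.521, -0.109, 0],
    [0.521, -0.109, 0],
  ],
  turn=[
    [0, 0, -0.95],
    [0, 0, -0.95],
    [0, 0, -0.95],
    [0, 0, -0.95],
    [0, 0, -0.95],
    [0, 0, -0.95],
  ],
  claw=[-1, -1, -1, -1, -1, -1],
)

```text
clock: 2.6
position: [0.4494, -0.219, 0.3391]
ee_rot: [-0.001, 0.798, 0.602, -0.001]
contact_force: [-0.4, -1.2, 0.2]
width: 0.0851
gripper_force: 0.0
```

Request:
carry_out(
  delta_pos=[
    [0.52, -0.018, 0],
    [0.52, -0.018, 0],
    [0.52, -0.018, 0],
    [0.52, -0.018, 0],
    [0.52, -0.018, 0],
    [0.52, -0.018, 0],
  ],
  turn=[
    [0, 0, -0.95],
    [0, 0, -0.95],
    [0, 0, -0.95],
    [0, 0, -0.95],
    [0, 0, -0.95],
    [0, 0, -0.95],
  ],
  claw=[-1, -1, -1, -1, -1, -1],
)

```text
clock: 3.2
position: [0.4998, -0.0184, 0.3394]
ee_rot: [-0.0, 0.626, 0.78, -0.001]
contact_force: [-0.2, -0.1, 0.7]
width: 0.0852
gripper_force: 0.0
```

Request:
carry_out(
  delta_pos=[
    [0.469, -0.021, 0],
    [0.469, -0.021, 0],
    [0.469, -0.021, 0],
    [0.469, -0.021, 0],
    [0.469, -0.021, 0],
    [0.469, -0.021, 0],
  ],
  turn=[
    [0, 0, -0.95],
    [0, 0, -0.95],
    [0, 0, -0.95],
    [0, 0, -0.95],
    [0, 0, -0.95],
    [0, 0, -0.95],
  ],
  claw=[-1, -1, -1, -1, -1, -1],
)

```text
clock: 3.8
position: [0.4516, 0.1617, 0.3399]
ee_rot: [0.001, 0.416, 0.909, -0.001]
contact_force: [-0.3, 0.5, -0.0]
width: 0.0852
gripper_force: 0.0
```

Request:
carry_out(
  delta_pos=[
    [0.369, 0.053, 0],
    [0.369, 0.053, 0],
    [0.369, 0.053, 0],
    [0.369, 0.053, 0],
    [0.369, 0.053, 0],
    [0.369, 0.053, 0],
  ],
  turn=[
    [0, 0, -0.933],
    [0, 0, -0.933],
    [0, 0, -0.933],
    [0, 0, -0.933],
    [0, 0, -0.933],
    [0, 0, -0.933],
  ],
  claw=[-1, -1, -1, -1, -1, -1],
)

```text
clock: 4.4
position: [0.3717, 0.2873, 0.3399]
ee_rot: [0.0, 0.185, 0.983, -0.001]
contact_force: [0.0, -0.2, 0.9]
width: 0.0853
gripper_force: 0.0
```

Request:
carry_out(
  delta_pos=[
    [0.124, 0.051, 0.1],
    [0.124, 0.051, 0.1],
    [0.124, 0.051, 0.1],
    [0.124, 0.051, 0.1],
    [0.124, 0.051, 0.1],
    [0.124, 0.051, 0.1],
  ],
  turn=[
    [0, 0, -0.786],
    [0, 0, -0.786],
    [0, 0, -0.786],
    [0, 0, -0.786],
    [0, 0, -0.786],
    [0, 0, -0.786],
  ],
  claw=[-1, -1, -1, -1, -1, -1],
)

```text
clock: 5.0
position: [0.3323, 0.3254, 0.3004]
ee_rot: [0.0, -0.02, 1.0, 0.0]
contact_force: [0.5, 0.3, 1.2]
width: 0.0851
gripper_force: 0.0
```

Request:
carry_out(
  delta_pos=[
    [0, 0.004, 0.12],
    [0, 0.004, 0.24],
    [0, 0.004, 0.32],
    [0, 0.004, 0.348],
    [0, 0.004, 0.348],
    [0, 0.004, 0.348],
    [0, 0.004, 0.348],
    [0, 0.004, 0.348],
    [0, 0.004, 0.348],
    [0, 0.004, 0.348],
    [0, 0.004, 0.348],
  ],
  turn=[
    [0, 0, 0],
    [0, 0, 0],
    [0, 0, 0],
    [0, 0, 0],
    [0, 0, 0],
    [0, 0, 0],
    [0, 0, 0],
    [0, 0, 0],
    [0, 0, 0],
    [0, 0, 0],
    [0, 0, 0],
  ],
  claw=[-1, -1, -1, -1, -1, 1, 1, 1, 1, 1, 1],
  force=60,
)

```text
clock: 6.1
position: [0.3314, 0.3279, 0.1614]
ee_rot: [0.0, -0.022, 1.0, 0.0]
contact_force: [-0.6, -0.2, 3.7]
width: 0.0132
gripper_force: 60.5
```

```bash
cat > now.py <<'E'
from geo import *; import cv2,sys
from plan import at,SL,P0,TH
def look(c='top',save=None,box=None):
    d=manip.get_image(c)
    if save: cv2.imwrite(save,d['image'][:,:,::-1])
    s=manip.get_state();print(s['clock'],np.round(s['position'],4),np.round(s['ee_rot'],4),'F',np.round(s['contact_force'],1),'M',np.round(s['moment'],2),'w',round(s['width'],4),s['gripper_force'])
    ss=np.arange(0,SL,.001);L=np.array([at(x)[0] for x in ss])
    for r in manip.place_of(c,'carrier')[:1]:
        p=np.array(r['point']);dd=np.hypot(*(L-p[:2]).T);print(c,'carrier',np.round(p,4),round(r['score'],2),'s',ss[dd.argmin()],'off',dd.min().round(4))
if __name__=='__main__':
    for c in sys.argv[1:]: look(c,f'pics/{c}_{manip.get_state()["clock"]:.2f}.png')
E
python3 now.py top side; ls pics
```

```text
6.15 [0.3313 0.3279 0.1614] [ 4.000e-04 -2.240e-02  9.997e-01  2.000e-04] F [-1.5  0.1  3.1] M [-0.08  0.01 -0.01] w 0.0129 60.54493546485901
top carrier [0.3465 0.3276 0.1311] 0.73 s 0.004 off 0.0008
6.25 [0.3313 0.3278 0.1613] [ 3.000e-04 -2.250e-02  9.997e-01  2.000e-04] F [-0.8 -0.   3.8] M [-0.15 -0.01 -0.03] w 0.0127 60.67514777183533
side0.png
side_6.20.png
top0.png
top_6.10.png
```

```bash
python3 - <<'E'
from plan import *
for n,c,r in(('small',(.4155,.222),.018),('cup',(.4704,.1477),.029),('back',(.6215,.217),.024)):
    m=[]
    for s in np.arange(.01,SL,.002):
        p,h=at(s);e=np.array([np.cos(h),np.sin(h)]);d=np.array(c)-p;a,b=d@e,d@[-e[1],e[0]]
        m.append((np.hypot(max(abs(a)-.038,0),max(abs(b)-.005,0))-r,s))
    print(n,min(m))
z=.1645;o=-.055
S=lambda *v:[hand(s,o,z) for s in v]
x,y,_,f=hand(.044,o,z)
calls([S(.044,.044,.052,.060,.068,.076,.084,.091,.096,.096),
 S(.100,.105,.110,.114,.118,.122,.122,.122),
 S(.126,.131,.136,.140,.144,.149,.149,.149),
 S(.155,.163,.172,.182,.192,.202,.212,.221,.229,.235,.239,.239)],measured=True)
E
```

```text
small (np.float64(0.07990789388152535), np.float64(0.21600000000000003))
cup (np.float64(0.06265303409913238), np.float64(0.306))
back (np.float64(0.030621895913548046), np.float64(0.34800000000000003))
{"delta_pos": [[0.0, -0.004, -0.008], [0.0, -0.004, -0.008], [-0.02, -0.004, -0.008], [-0.04, -0.004, -0.008], [-0.06, -0.004, -0.008], [-0.08, -0.004, -0.008], [-0.1, -0.004, -0.008], [-0.118, -0.004, -0.008], [-0.13, -0.004, -0.008], [-0.13, -0.004, -0.008]] , "turn": [[0.001, 0.001, 0.0], [0.001, 0.001, 0.0], [0.001, 0.001, 0.0], [0.001, 0.001, 0.0], [0.001, 0.001, 0.0], [0.001, 0.001, 0.0], [0.001, 0.001, 0.0], [0.001, 0.001, 0.0], [0.001, 0.001, 0.0], [0.001, 0.001, 0.0]] } n 10 max 0.001
{"delta_pos": [[-0.011, 0.01, 0.0], [-0.025, 0.022, 0.0], [-0.04, 0.033, 0.0], [-0.054, 0.04, 0.0], [-0.067, 0.047, 0.0], [-0.081, 0.052, 0.0], [-0.081, 0.052, 0.0], [-0.081, 0.052, 0.0]] , "turn": [[0.0, 0.0, 0.154], [0.0, 0.0, 0.346], [0.0, 0.0, 0.538], [0.0, 0.0, 0.692], [0.0, 0.0, 0.846], [0.0, 0.0, 1.0], [0.0, 0.0, 1.0], [0.0, 0.0, 1.0]] } n 8 max 1.0
{"delta_pos": [[-0.011, 0.01, 0.0], [-0.025, 0.023, 0.0], [-0.041, 0.033, 0.0], [-0.054, 0.04, 0.0], [-0.067, 0.047, 0.0], [-0.083, 0.051, 0.0], [-0.083, 0.051, 0.0], [-0.083, 0.051, 0.0]] , "turn": [[0.0, 0.0, 0.154], [0.0, 0.0, 0.346], [0.0, 0.0, 0.538], [0.0, 0.0, 0.692], [0.0, 0.0, 0.846], [0.0, 0.0, 1.0], [0.0, 0.0, 1.0], [0.0, 0.0, 1.0]] } n 8 max 1.0
{"delta_pos": [[-0.016, 0.0, 0.0], [-0.036, 0.0, 0.0], [-0.058, 0.0, 0.0], [-0.083, 0.0, 0.0], [-0.108, 0.0, 0.0], [-0.133, 0.0, 0.0], [-0.156, 0.0, 0.0], [-0.178, 0.0, 0.0], [-0.198, 0.0, 0.0], [-0.213, 0.0, 0.0], [-0.223, 0.0, 0.0], [-0.223, 0.0, 0.0]] , "turn": [[0.0, 0.0, 0.0], [0.0, 0.0, 0.0], [0.0, 0.0, 0.0], [0.0, 0.0, 0.0], [0.0, 0.0, 0.0], [0.0, 0.0, 0.0], [0.0, 0.0, 0.0], [0.0, 0.0, 0.0], [0.0, 0.0, 0.0], [0.0, 0.0, 0.0], [0.0, 0.0, 0.0], [0.0, 0.0, 0.0]] } n 12 max 0.0
```

View pics/side_6.20.png

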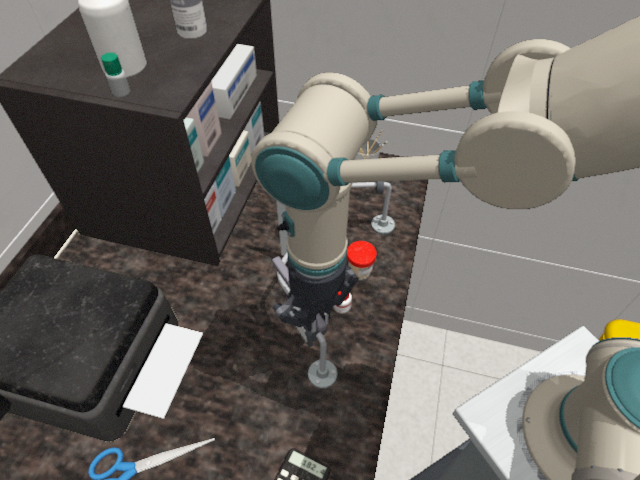

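Request:
carry_out(
  delta_pos=[
    [0, -0.002, -0.008],
    [0, -0.002, -0.008],
    [-0.02, -0.002, -0.008],
    [-0.04, -0.002, -0.008],
    [-0.06, -0.002, -0.008],
    [-0.08, -0.002, -0.008],
    [-0.1, -0.002, -0.008],
    [-0.118, -0.002, -0.008],
    [-0.13, -0.002, -0.008],
    [-0.13, -0.002, -0.008],
  ],
  turn=[
    [0, 0, 0],
    [0, 0, 0],
    [0, 0, 0],
    [0, 0, 0],
    [0, 0, 0],
    [0, 0, 0],
    [0, 0, 0],
    [0, 0, 0],
    [0, 0, 0],
    [0, 0, 0],
  ],
  claw=[1, 1, 1, 1, 1, 1, 1, 1, 1, 1],
)

```text
clock: 7.3
position: [0.384, 0.3293, 0.164]
ee_rot: [0.0, -0.022, 1.0, -0.0]
contact_force: [0.3, 0.5, -2.6]
width: 0.0129
gripper_force: 59.7
```

Request:
carry_out(
  delta_pos=[
    [-0.011, 0.01, 0],
    [-0.025, 0.022, 0],
    [-0.04, 0.033, 0],
    [-0.054, 0.04, 0],
    [-0.067, 0.047, 0],
    [-0.081, 0.052, 0],
    [-0.081, 0.052, 0],
    [-0.081, 0.052, 0],
  ],
  turn=[
    [0, 0, 0.154],
    [0, 0, 0.346],
    [0, 0, 0.538],
    [0, 0, 0.692],
    [0, 0, 0.846],
    [0, 0, 1],
    [0, 0, 1],
    [0, 0, 1],
  ],
  claw=[1, 1, 1, 1, 1, 1, 1, 1],
)

```text
clock: 8.1
position: [0.4141, 0.3513, 0.164]
ee_rot: [-0.0, 0.236, 0.972, -0.0]
contact_force: [-0.2, -0.4, -2.7]
width: 0.0127
gripper_force: 59.8
```

```bash
python3 now.py top side
```

```text
8.15 [0.414  0.3513 0.164 ] [-3.000e-04  2.364e-01  9.717e-01 -3.000e-04] F [ 0.4 -0.5 -1.8] M [-0.    0.11 -0.01] w 0.0125 59.77286875247955
8.25 [0.4141 0.3513 0.1641] [-2.000e-04  2.366e-01  9.716e-01 -2.000e-04] F [-0.3  0.5 -2.4] M [ 0.02  0.07 -0.07] w 0.0127 59.77190315723419
side carrier [0.4666 0.3264 0.1234] 0.65 s 0.124 off 0.0023
```

Request:
carry_out(
  delta_pos=[
    [-0.011, 0.01, 0],
    [-0.025, 0.023, 0],
    [-0.041, 0.033, 0],
    [-0.054, 0.04, 0],
    [-0.067, 0.047, 0],
    [-0.083, 0.051, 0],
    [-0.083, 0.051, 0],
    [-0.083, 0.051, 0],
  ],
  turn=[
    [0, 0, 0.154],
    [0, 0, 0.346],
    [0, 0, 0.538],
    [0, 0, 0.692],
    [0, 0, 0.846],
    [0, 0, 1],
    [0, 0, 1],
    [0, 0, 1],
  ],
  claw=[1, 1, 1, 1, 1, 1, 1, 1],
)

```text
clock: 9.1
position: [0.4531, 0.3542, 0.164]
ee_rot: [-0.0, 0.48, 0.877, -0.0]
contact_force: [-0.1, -0.7, -2.2]
width: 0.0126
gripper_force: 59.8
```

```bash
python3 now.py side top; ls pics
```

```text
9.15 [0.453  0.3542 0.164 ] [-2.000e-04  4.798e-01  8.774e-01 -2.000e-04] F [ 0.7  0.1 -2.3] M [0.11 0.1  0.03] w 0.0127 59.76829290390015
side carrier [0.4836 0.3076 0.1284] 0.72 s 0.149 off 0.0006
9.25 [0.453  0.3543 0.164 ] [-1.000e-04  4.799e-01  8.773e-01 -1.000e-04] F [-0.8  0.2 -1.1] M [0.1  0.06 0.04] w 0.0126 59.767305850982666
top carrier [0.4794 0.3111 0.1256] 0.78 s 0.14300000000000002 off 0.001
side0.png
side_6.20.png
side_8.20.png
side_9.10.png
top0.png
top_6.10.png
top_8.10.png
top_9.20.png
```

Free of contact and on the predicted axis; on through the window.

Request:
carry_out(
  delta_pos=[
    [-0.016, 0, 0],
    [-0.036, 0, 0],
    [-0.058, 0, 0],
    [-0.083, 0, 0],
    [-0.108, 0, 0],
    [-0.133, 0, 0],
    [-0.156, 0, 0],
    [-0.178, 0, 0],
    [-0.198, 0, 0],
    [-0.213, 0, 0],
    [-0.223, 0, 0],
    [-0.223, 0, 0],
  ],
  turn=[
    [0, 0, 0],
    [0, 0, 0],
    [0, 0, 0],
    [0, 0, 0],
    [0, 0, 0],
    [0, 0, 0],
    [0, 0, 0],
    [0, 0, 0],
    [0, 0, 0],
    [0, 0, 0],
    [0, 0, 0],
    [0, 0, 0],
  ],
  claw=[1, 1, 1, 1, 1, 1, 1, 1, 1, 1, 1, 1],
)

```text
clock: 10.5
position: [0.5017, 0.2787, 0.164]
ee_rot: [0.0, 0.481, 0.877, -0.0]
contact_force: [0.2, 0.2, -2.2]
width: 0.013
gripper_force: 59.7
```

```bash
python3 now.py side top; ls pics
```

```text
10.55 [0.5015 0.2791 0.1641] [-1.000e-04  4.806e-01  8.769e-01  0.000e+00] F [-0.3 -0.2 -2.5] M [ 0.07  0.1  -0.03] w 0.0131 59.74172830581665
side carrier [0.534  0.2346 0.1233] 0.76 s 0.23800000000000002 off 0.0037
10.65 [0.5012 0.2793 0.164 ] [-1.000e-04  4.804e-01  8.771e-01  0.000e+00] F [-0.7  1.  -1.8] M [0.14 0.09 0.05] w 0.0131 59.74310517311096
top carrier [0.5279 0.2333 0.1274] 0.71 s 0.23600000000000002 off 0.0021
side0.png
side_10.50.png
side_6.20.png
side_8.20.png
side_9.10.png
top0.png
top_10.60.png
top_6.10.png
top_8.10.png
top_9.20.png
```

Request:
carry_out(
  delta_pos=[
    [0, 0, 0.008],
    [0, 0, 0.008],
    [0, 0, 0.008],
    [0, 0, 0.008],
    [0, 0, 0.008],
    [0, 0, 0.008],
    [0, 0, -0.1],
    [0, 0, -0.2],
    [0, 0, -0.3],
    [0, 0, -0.3],
  ],
  turn=[
    [0, 0, 0],
    [0, 0, 0],
    [0, 0, 0],
    [0, 0, 0],
    [0, 0, 0],
    [0, 0, 0],
    [0, 0, 0],
    [0, 0, 0],
    [0, 0, 0],
    [0, 0, 0],
  ],
  claw=[1, 1, -1, -1, -1, -1, -1, -1, -1, -1],
)

```text
clock: 11.7
position: [0.5044, 0.2803, 0.2904]
ee_rot: [0.004, 0.48, 0.877, 0.005]
contact_force: [0.3, 0.7, 0.7]
width: 0.0853
gripper_force: 0.0
```

Request:
carry_out(
  delta_pos=[
    [-0.1, 0, 0],
    [-0.2, 0, 0],
    [-0.28, 0, 0],
    [-0.28, 0, 0],
    [-0.28, 0, 0],
  ],
  turn=[
    [0, 0, 0],
    [0, 0, 0],
    [0, 0, 0],
    [0, 0, 0],
    [0, 0, 0],
  ],
  claw=[-1, -1, -1, -1, -1],
)

```text
clock: 12.2
position: [0.5617, 0.1842, 0.2832]
ee_rot: [-0.001, 0.481, 0.877, -0.0]
contact_force: [-0.7, 0.5, 0.0]
width: 0.0852
gripper_force: 0.0
```

```bash
python3 now.py side top; ls pics|grep -v _[6-9]; python3 - <<'E'
from plan import *
import json
s=.239
print(hand(s,.057,.161))
from geo import cloud
P=np.vstack([cloud('side'),cloud('top')])
B=P[(P[:,2]>.178)&(P[:,2]<.192)&(np.hypot(P[:,0]-.5313,P[:,1]-.232)<.085)][:,:2]
e=np.array([np.cos(at(s)[1]),np.sin(at(s)[1])]);n=np.array([-e[1],e[0]])
l=(B-at(s)[0])@e;d=(B-at(s)[0])@n;k=abs(d)<.02
print(len(B),np.percentile(l[k],[1,99]),[ (a,np.median(d[k&(abs(l-a)<.01)]).round(4),np.sum(k&(abs(l-a)<.01))) for a in(-.06,-.03,.03,.06)])
E
```

```text
12.25 [0.5613 0.1849 0.2834] [-8.000e-04  4.807e-01  8.769e-01 -2.000e-04] F [0.2 0.  0.4] M [-0.03 -0.03  0.  ] w 0.0858 0.0
side carrier [0.5345 0.2353 0.1238] 0.88 s 0.23800000000000002 off 0.0045
12.35 [0.561  0.1856 0.2838] [-4.000e-04  4.800e-01  8.773e-01 -0.000e+00] F [-1.4  0.1  0.5] M [-0.04  0.05  0.04] w 0.0853 0.0
top carrier [0.5311 0.2365 0.1261] 0.57 s 0.23500000000000001 off 0.0023
side0.png
side_10.50.png
side_12.20.png
top0.png
top_10.60.png
top_12.30.png
[np.float64(0.5619185344653611), np.float64(0.18397876075159347), 0.161, np.float64(122.57831007808868)]
1124 [-0.07607093  0.06874013] [(-0.06, np.float64(-0.0004), np.int64(184)), (-0.03, np.float64(-0.0001), np.int64(181)), (0.03, np.float64(nan), np.int64(0)), (0.06, np.float64(0.0005), np.int64(153))]
  return _methods._mean(a, axis=axis, dtype=dtype,
  ret = ret.dtype.type(ret / rcount)
```

Request:
carry_out(
  delta_pos=[
    [0, 0, 0.1],
    [0, 0, 0.2],
    [0, 0, 0.28],
    [0, 0, 0.307],
    [0, 0, 0.307],
    [0, 0, 0.307],
    [0, 0, 0.307],
    [0, 0, 0.307],
    [0, 0, 0.307],
    [0, 0, 0.307],
    [0, 0, 0.307],
  ],
  turn=[
    [0, 0, 0],
    [0, 0, 0],
    [0, 0, 0],
    [0, 0, 0],
    [0, 0, 0],
    [0, 0, 0],
    [0, 0, 0],
    [0, 0, 0],
    [0, 0, 0],
    [0, 0, 0],
    [0, 0, 0],
  ],
  claw=[-1, -1, -1, -1, -1, 1, 1, 1, 1, 1, 1],
)

```text
clock: 13.6
position: [0.5621, 0.1846, 0.1619]
ee_rot: [0.001, 0.48, 0.877, 0.0]
contact_force: [-0.4, -1.3, 2.7]
width: 0.0128
gripper_force: 60.7
```

```bash
python3 now.py side top
```

```text
13.65 [0.5621 0.1846 0.1619] [5.000e-04 4.805e-01 8.770e-01 2.000e-04] F [ 0.3 -0.6  3. ] M [-0.02  0.08  0.02] w 0.0127 60.71602821350098
side carrier [0.5339 0.2326 0.1232] 0.69 s 0.24 off 0.0026
13.75 [0.5621 0.1846 0.1618] [5.000e-04 4.805e-01 8.770e-01 2.000e-04] F [-0.1 -1.1  3.8] M [-0.04  0.06 -0.01] w 0.0126 60.83064794540405
top carrier [0.5306 0.2377 0.122 ] 0.83 s 0.234 off 0.0025
```

View pics/side_12.20.png

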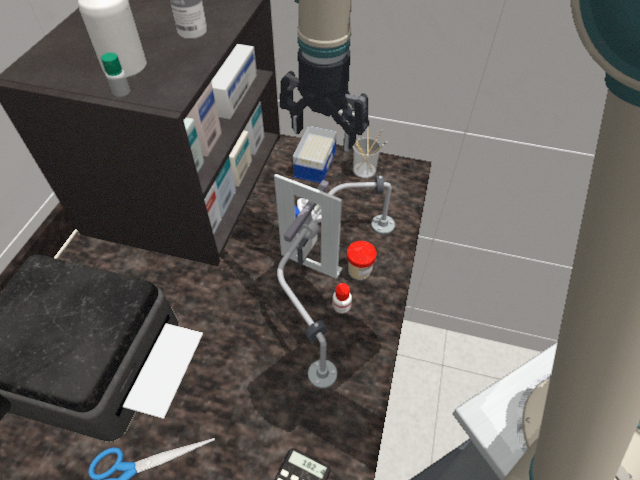

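```bash
python3 - <<'E'
from plan import *
z=.1645;o=.0585
S=lambda *v:[hand(s,o,z) for s in v]
print(hand(.237,o,z))
calls([S(.237,.237,.243,.251,.261,.271,.281,.291,.301,.310,.318,.324),
 S(.329,.334,.339,.343,.347,.351,.355,.355,.355),
 S(.359,.364,.369,.373,.377,.3813,.3813,.3813),
 S(.386,.392,.398,.404,.408,.412,.414,.414)],measured=True)
E
```

```text
[np.float64(0.5616487028532197), np.float64(0.18440103679342434), 0.1645, np.float64(122.57831007808868)]
{"delta_pos": [[0.0, -0.001, -0.007], [0.0, -0.001, -0.007], [-0.015, -0.001, -0.007], [-0.035, -0.001, -0.007], [-0.06, -0.001, -0.007], [-0.085, -0.001, -0.007], [-0.11, -0.001, -0.007], [-0.135, -0.001, -0.007], [-0.16, -0.001, -0.007], [-0.182, -0.001, -0.007], [-0.202, -0.001, -0.007], [-0.217, -0.001, -0.007]] , "turn": [[0.002, 0.001, 0.0], [0.002, 0.001, 0.0], [0.002, 0.001, 0.0], [0.002, 0.001, 0.0], [0.002, 0.001, 0.0], [0.002, 0.001, 0.0], [0.002, 0.001, 0.0], [0.002, 0.001, 0.0], [0.002, 0.001, 0.0], [0.002, 0.001, 0.0], [0.002, 0.001, 0.0], [0.002, 0.001, 0.0]] } n 12 max 0.002
{"delta_pos": [[-0.013, 0.0, 0.0], [-0.025, -0.016, 0.0], [-0.035, -0.032, 0.0], [-0.042, -0.046, 0.0], [-0.048, -0.06, 0.0], [-0.052, -0.075, 0.0], [-0.056, -0.09, 0.0], [-0.056, -0.09, 0.0], [-0.056, -0.09, 0.0]] , "turn": [[0.0, 0.0, 0.0], [0.0, 0.0, 0.192], [0.0, 0.0, 0.384], [0.0, 0.0, 0.538], [0.0, 0.001, 0.692], [0.0, 0.001, 0.846], [0.0, 0.001, 1.0], [0.0, 0.001, 1.0], [0.0, 0.001, 1.0]] } n 9 max 1.0
{"delta_pos": [[-0.009, -0.012, 0.0], [-0.02, -0.029, 0.0], [-0.029, -0.046, 0.0], [-0.035, -0.06, 0.0], [-0.039, -0.075, 0.0], [-0.043, -0.09, 0.0], [-0.043, -0.09, 0.0], [-0.043, -0.09, 0.0]] , "turn": [[0.0, 0.0, 0.153], [0.0, 0.0, 0.346], [0.0, 0.0, 0.538], [0.0, 0.0, 0.692], [0.0, 0.0, 0.846], [0.0, 0.0, 1.0], [0.0, 0.0, 1.0], [0.0, 0.0, 1.0]] } n 8 max 1.0
{"delta_pos": [[-0.012, 0.0, 0.0], [-0.027, 0.0, 0.0], [-0.042, 0.0, 0.0], [-0.057, 0.0, 0.0], [-0.067, 0.0, 0.0], [-0.077, 0.0, 0.0], [-0.082, 0.0, 0.0], [-0.082, 0.0, 0.0]] , "turn": [[-0.001, 0.0, 0.0], [-0.001, 0.0, 0.0], [-0.001, 0.0, 0.0], [-0.001, 0.0, 0.0], [-0.001, 0.0, 0.0], [-0.001, 0.0, 0.0], [-0.001, 0.0, 0.0], [-0.001, 0.0, 0.0]] } n 8 max 0.001
```

Request:
carry_out(
  delta_pos=[
    [0, -0.001, -0.007],
    [0, -0.001, -0.007],
    [-0.015, -0.001, -0.007],
    [-0.035, -0.001, -0.007],
    [-0.06, -0.001, -0.007],
    [-0.085, -0.001, -0.007],
    [-0.11, -0.001, -0.007],
    [-0.135, -0.001, -0.007],
    [-0.16, -0.001, -0.007],
    [-0.182, -0.001, -0.007],
    [-0.202, -0.001, -0.007],
    [-0.217, -0.001, -0.007],
  ],
  turn=[
    [0, 0, 0],
    [0, 0, 0],
    [0, 0, 0],
    [0, 0, 0],
    [0, 0, 0],
    [0, 0, 0],
    [0, 0, 0],
    [0, 0, 0],
    [0, 0, 0],
    [0, 0, 0],
    [0, 0, 0],
    [0, 0, 0],
  ],
  claw=[1, 1, 1, 1, 1, 1, 1, 1, 1, 1, 1, 1],
)

```text
clock: 15.0
position: [0.6086, 0.1107, 0.1641]
ee_rot: [0.0, 0.481, 0.877, -0.0]
contact_force: [-0.1, 0.1, -1.6]
width: 0.0127
gripper_force: 60.1
```

```bash
python3 now.py side top
```

```text
15.05 [0.6092 0.1099 0.164 ] [ 6.000e-04  4.808e-01  8.769e-01 -2.000e-04] F [ 0.6 -0.8 -2.5] M [-0.09 -0.13  0.03] w 0.0125 60.12208700180054
side carrier [0.5793 0.1591 0.1247] 0.66 s 0.326 off 0.0013
15.15 [0.6082 0.1112 0.164 ] [-1.000e-04  4.807e-01  8.769e-01  0.000e+00] F [-0.4  0.3 -2. ] M [-0.1  -0.08  0.03] w 0.0128 60.12045621871948
top carrier [0.5771 0.162  0.1255] 0.66 s 0.323 off 0.001
```

Request:
carry_out(
  delta_pos=[
    [-0.013, 0, 0],
    [-0.025, -0.016, 0],
    [-0.035, -0.032, 0],
    [-0.042, -0.046, 0],
    [-0.048, -0.06, 0],
    [-0.052, -0.075, 0],
    [-0.056, -0.09, 0],
    [-0.056, -0.09, 0],
    [-0.056, -0.09, 0],
  ],
  turn=[
    [0, 0, 0],
    [0, 0, 0.192],
    [0, 0, 0.384],
    [0, 0, 0.538],
    [0, 0, 0.692],
    [0, 0, 0.846],
    [0, 0, 1],
    [0, 0, 1],
    [0, 0, 1],
  ],
  claw=[1, 1, 1, 1, 1, 1, 1, 1, 1],
)

```text
clock: 16.1
position: [0.59, 0.0733, 0.1642]
ee_rot: [0.0, 0.69, 0.723, 0.0]
contact_force: [-0.8, 0.6, -2.2]
width: 0.0131
gripper_force: 60.1
```

```bash
python3 now.py side top
```

```text
16.15 [0.5901 0.0733 0.1642] [1.000e-04 6.905e-01 7.233e-01 2.000e-04] F [ 1.  -0.4 -2.1] M [-0.06 -0.01  0.02] w 0.0126 60.10769963264465
side carrier [0.5909 0.128  0.1256] 0.95 s 0.358 off 0.0034
16.25 [0.5901 0.0734 0.1641] [1.000e-04 6.907e-01 7.232e-01 1.000e-04] F [ 0.  -0.4 -1.7] M [-0.17 -0.04 -0.02] w 0.013 60.10786056518555
top carrier [0.5834 0.1362 0.1242] 0.7 s 0.35000000000000003 off 0.0037
```

Request:
carry_out(
  delta_pos=[
    [-0.009, -0.012, 0],
    [-0.02, -0.029, 0],
    [-0.029, -0.046, 0],
    [-0.035, -0.06, 0],
    [-0.039, -0.075, 0],
    [-0.043, -0.09, 0],
    [-0.043, -0.09, 0],
    [-0.043, -0.09, 0],
  ],
  turn=[
    [0, 0, 0.153],
    [0, 0, 0.346],
    [0, 0, 0.538],
    [0, 0, 0.692],
    [0, 0, 0.846],
    [0, 0, 1],
    [0, 0, 1],
    [0, 0, 1],
  ],
  claw=[1, 1, 1, 1, 1, 1, 1, 1],
)

```text
clock: 17.1
position: [0.555, 0.0545, 0.1642]
ee_rot: [0.0, 0.854, 0.52, 0.0]
contact_force: [0.1, 0.2, -1.9]
width: 0.0127
gripper_force: 60.1
```

Request:
carry_out(
  delta_pos=[
    [-0.012, 0, 0],
    [-0.027, 0, 0],
    [-0.042, 0, 0],
    [-0.057, 0, 0],
    [-0.067, 0, 0],
    [-0.077, 0, 0],
    [-0.082, 0, 0],
    [-0.082, 0, 0],
  ],
  turn=[
    [0, 0, 0],
    [0, 0, 0],
    [0, 0, 0],
    [0, 0, 0],
    [0, 0, 0],
    [0, 0, 0],
    [0, 0, 0],
    [0, 0, 0],
  ],
  claw=[1, 1, 1, 1, 1, 1, 1, 1],
)

```text
clock: 17.9
position: [0.5395, 0.0249, 0.1641]
ee_rot: [0.0, 0.855, 0.519, 0.0]
contact_force: [0.5, -0.1, -1.9]
width: 0.0129
gripper_force: 60.1
```

```bash
python3 now.py side top
```

```text
17.95 [0.5396 0.0251 0.1641] [0.000e+00 8.547e-01 5.192e-01 1.000e-04] F [ 0.3  0.3 -2.9] M [-0.12  0.03 -0.06] w 0.0128 60.10212779045105
side carrier [0.5688 0.0784 0.1265] 0.62 s 0.41200000000000003 off 0.0012
18.05 [0.5397 0.0253 0.1641] [0.000e+00 8.546e-01 5.193e-01 1.000e-04] F [ 1.2 -0.3 -1.8] M [-0.11  0.02 -0.03] w 0.0126 60.102163553237915
top carrier [0.5663 0.0784 0.1243] 0.83 s 0.41300000000000003 off 0.0011
```

Request:
carry_out(
  delta_pos=[
    [-0.004, 0, 0],
    [-0.008, 0, 0],
    [-0.012, 0, 0],
    [-0.015, 0, 0],
    [-0.018, 0, 0],
    [-0.018, 0, 0],
    [-0.018, 0, 0],
  ],
  turn=[
    [0, 0, 0],
    [0, 0, 0],
    [0, 0, 0],
    [0, 0, 0],
    [0, 0, 0],
    [0, 0, 0],
    [0, 0, 0],
  ],
  claw=[1, 1, 1, 1, 1, 1, 1],
)

```text
clock: 18.8
position: [0.5377, 0.0217, 0.1637]
ee_rot: [-0.002, 0.855, 0.519, 0.003]
contact_force: [2.9, 7.3, -7.3]
width: 0.0131
gripper_force: 59.4
```

Request:
carry_out(
  delta_pos=[
    [-0.002, 0, 0],
    [-0.003, 0, 0],
    [-0.003, 0, 0],
    [-0.003, 0, 0],
  ],
  turn=[
    [0, 0, 0],
    [0, 0, 0],
    [0, 0, 0],
    [0, 0, 0],
  ],
  claw=[1, 1, 1, 1],
)

```text
clock: 19.2
position: [0.5375, 0.0214, 0.1637]
ee_rot: [-0.002, 0.855, 0.519, 0.004]
contact_force: [4.6, 9.8, -7.8]
width: 0.0128
gripper_force: 59.3
```

```bash
python3 now.py side top; python3 - <<'E'
from geo import *
import cv2,glob
print([(c,[np.round(x['point'],4) for x in manip.place_of(c,q)[:1]],q) for c in('side','top') for q in('park','carrier')])
a=sorted(glob.glob('pics/side_19*'))[-1];b=sorted(glob.glob('pics/top_19*'))[-1]
A=cv2.resize(cv2.imread(a)[120:270,290:440],(400,400),interpolation=3);B=cv2.resize(cv2.imread(b)[160:260,320:420],(400,400),interpolation=3)
cv2.imwrite('pics/c1.png',np.hstack([A,B]))
E
```

```text
19.25 [0.5375 0.0214 0.1636] [-0.0023  0.855   0.5186  0.0036] F [ 5.3  9.7 -7.3] M [ 1.93 -1.08 -0.  ] w 0.0127 59.278473258018494
side carrier [0.5662 0.0754 0.1245] 0.76 s 0.41600000000000004 off 0.0005
19.35 [0.5375 0.0214 0.1637] [-0.0022  0.855   0.5186  0.0036] F [ 4.8  9.2 -7.7] M [ 1.96 -1.05 -0.02] w 0.0128 59.278610944747925
top carrier [0.563  0.0778 0.1273] 0.82 s 0.41500000000000004 off 0.0038
[('side', [array([0.5644, 0.0676, 0.1274])], 'park'), ('side', [array([0.5662, 0.0754, 0.1245])], 'carrier'), ('top', [array([0.564 , 0.0698, 0.124 ])], 'park'), ('top', [array([0.563 , 0.0778, 0.1273])], 'carrier')]
```

View pics/c1.png

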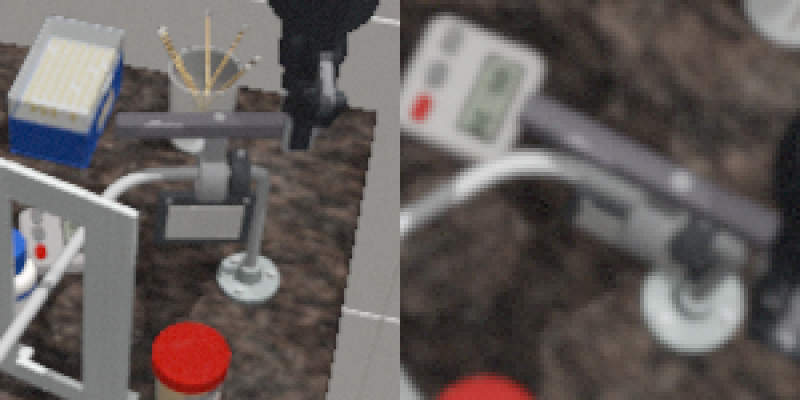

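```bash
python3 - <<'E'
from geo import *
import cv2,glob
a=sorted(glob.glob('pics/side_19*'))[-1]
A=cv2.resize(cv2.imread(a)[160:232,330:400],None,fx=8,fy=8,interpolation=cv2.INTER_CUBIC)
cv2.imwrite('pics/c2.png',A)
# points in the vertical plane of last leg from both views
from plan import at,P0
p,h=at(.431);e=np.array([np.cos(h),np.sin(h)]);n=np.array([-e[1],e[0]])
for c in('side','top'):
    P=cloud(c);r=P[:,:2]-p;a=r@e;b=r@n
    for z0,z1 in((.136,.15),(.12,.136),(.10,.12),(.08,.10),(.055,.08),(.02,.05)):
        k=(P[:,2]>z0)&(P[:,2]<z1)&(abs(b)<.025)&(a>-.08)&(a<.07)
        print(c,z0,np.histogram(a[k],np.arange(-.08,.071,.01))[0], np.round(np.median(b[k])*1000,1) if k.any() else '')
E
```

```text
side 0.136 [ 9  8  7  7 11 40 47 33 73 29  1  0  0  0  0] -9.1
side 0.12 [19 17 18 18 14 32 25 21 25 13 28  5  0  0  0] -5.9
side 0.1 [ 0  0  7 33 33 30 10 11 22 21 30  6  0  0  0] -4.0
side 0.08 [ 0  0 15 35 32 35 30 34 30 31 32  7  0  0  0] -5.2
side 0.055 [ 0  0 14 31 30 31 34 32 35 34 37  9  0  0  0] -4.7
side 0.02 [ 0  0  0  0  0  0  0  0  0  2 51 14  0  0  0] -3.3
top 0.136 [ 2  4  1  3  1 24 50 37 59 25  0  0  0  0  0] -9.2
top 0.12 [34 26 29 30 30 27 17 17 14 17 31  3  0  0  0] -2.3
top 0.1 [ 0  0  5 24 20 16  0  4  1  9 18  4  0  0  0] -3.0
top 0.08 [ 0  0  3 14 18 10  0  4  2  5 13  2  0  0  0] -4.4
top 0.055 [ 0  0  7 14 14 12  4  5 14 14 16  2  0  0  0] -4.4
top 0.02 [ 0  0  0  0  0  0  0  0  0  3 30 13  0  0  0] -3.1
```

View pics/c2.png

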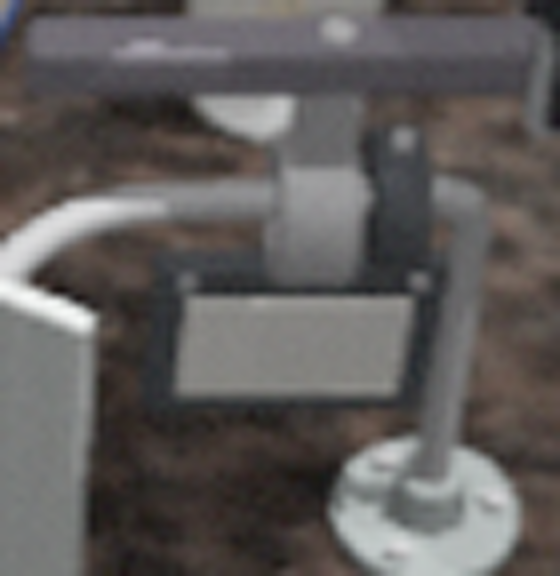

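The ring's front edge (362 px) is within about 1–2 mm of the collar's face (370 px). The push stalled there at 11 N, so the ring is against the stop. Next I relax the push, lower and release.

Request:
carry_out(
  delta_pos=[
    [0.003, 0, 0.002],
    [0.006, 0, 0.004],
    [0.007, 0, 0.007],
    [0.007, 0, 0.008],
    [0.007, 0, 0.008],
    [0.007, 0, 0.008],
  ],
  turn=[
    [0, 0, 0],
    [0, 0, 0],
    [0, 0, 0],
    [0, 0, 0],
    [0, 0, 0],
    [0, 0, 0],
  ],
  claw=[1, 1, 1, 1, 1, 1],
)

```text
clock: 20.3
position: [0.5385, 0.0219, 0.1618]
ee_rot: [-0.0, 0.855, 0.519, 0.003]
contact_force: [1.7, 5.4, 0.7]
width: 0.0125
gripper_force: 60.5
```

Request:
carry_out(
  delta_pos=[
    [0, 0, 0],
    [0, 0, 0],
    [0, 0, 0],
    [0, 0, 0],
    [0, 0, -0.05],
    [0, 0, -0.15],
    [0, 0, -0.25],
    [0, 0, -0.35],
    [-0.15, 0, -0.35],
    [-0.25, 0, -0.35],
    [-0.25, 0, -0.35],
    [-0.25, 0, -0.35],
  ],
  turn=[
    [0, 0, 0],
    [0, 0, 0],
    [0, 0, 0],
    [0, 0, 0],
    [0, 0, 0],
    [0, 0, 0],
    [0, 0, 0],
    [0, 0, 0],
    [0, 0, 0],
    [0, 0, 0],
    [0, 0, 0],
    [0, 0, 0],
  ],
  claw=[-1, -1, -1, -1, -1, -1, -1, -1, -1, -1, -1, -1],
)

```text
clock: 21.5
position: [0.4904, -0.0695, 0.3011]
ee_rot: [0.0, 0.855, 0.518, 0.0]
contact_force: [-0.4, 0.1, -0.3]
width: 0.0854
gripper_force: 0.0
```

```bash
python3 now.py side top; python3 - <<'E'
from geo import *
import cv2,glob
from plan import at
print([(c,q,[np.round(x['point'],4).tolist() for x in manip.place_of(c,q)[:1]]) for c in('side','top') for q in('park','carrier','cup','bottle_small','bottle_back','timer')])
a=sorted(glob.glob('pics/side_2*'))[-1]
A=cv2.resize(cv2.imread(a)[160:232,330:400],None,fx=8,fy=8,interpolation=cv2.INTER_CUBIC)
cv2.imwrite('pics/c3.png',A)
p,h=at(.432);e=np.array([np.cos(h),np.sin(h)]);n=np.array([-e[1],e[0]])
for c in('side','top'):
    P=cloud(c);r=P[:,:2]-p;a=r@e;b=r@n
    k=(P[:,2]>.175)&(P[:,2]<.195)&(abs(b)<.03)&(a>-.13)&(a<.11);print(c,'bar',np.percentile(a[k],[0,1,99,100]),np.median(b[k]),np.polyfit(a[k],b[k],1))
    k=(P[:,2]>.142)&(P[:,2]<.153)&(abs(b)<.02)&(a>-.05)&(a<.04);print('collar/ring',np.histogram(a[k],np.arange(-.04,.03,.004)))
E
```

```text
21.55 [ 0.4909 -0.0686  0.3009] [-1.000e-04  8.549e-01  5.188e-01  3.000e-04] F [-0.1  0.4  0.3] M [-0.01  0.05 -0.01] w 0.0855 0.0
side carrier [ 4.183e-01  2.227e-01 -4.000e-04] 0.75 s 0.185 off 0.1002
21.65 [ 0.4912 -0.0678  0.3007] [-2.000e-04  8.544e-01  5.196e-01  1.000e-04] F [0.2 0.8 0.4] M [-0.01  0.01 -0.02] w 0.0854 0.0
top carrier [0.5661 0.0739 0.1239] 0.62 s 0.417 off 0.0008
[('side', 'park', [[0.5647, 0.0656, 0.1262]]), ('side', 'carrier', [[0.4183, 0.2227, -0.0004]]), ('side', 'cup', [[0.4712, 0.1466, -0.0007]]), ('side', 'bottle_small', [[0.4146, 0.2219, -0.0002]]), ('side', 'bottle_back', [[0.6195, 0.2188, 0.0]]), ('side', 'timer', [[0.6591, 0.1522, 0.0046]]), ('top', 'park', [[0.5663, 0.0682, 0.122]]), ('top', 'carrier', [[0.5661, 0.0739, 0.1239]]), ('top', 'cup', [[0.4723, 0.1501, -0.0008]]), ('top', 'bottle_small', [[0.414, 0.222, -0.0015]]), ('top', 'bottle_back', [[0.6272, 0.2161, 0.0003]]), ('top', 'timer', [[0.655, 0.1499, 0.0005]])]
side bar [-0.08946546 -0.08835404  0.05804726  0.06028285] -0.005301260476362527 [-0.00912739 -0.00415762]
collar/ring (array([
[... 251 characters left out ...]
0000e-03, -3.46944695e-17,  4.00000000e-03,
        8.00000000e-03,  1.20000000e-02,  1.60000000e-02,  2.00000000e-02,
        2.40000000e-02,  2.80000000e-02]))
top bar [-0.08920678 -0.0872653   0.05793841  0.0599855 ] -0.001271304768537498 [-0.00417836 -0.00096829]
collar/ring (array([ 0,  0,  0,  3,  9,  7,  9,  7,  5,  4, 18, 15, 16,  6,  0,  0,  0]), array([-4.00000000e-02, -3.60000000e-02, -3.20000000e-02, -2.80000000e-02,
       -2.40000000e-02, -2.00000000e-02, -1.60000000e-02, -1.20000000e-02,
       -8.00000000e-03, -4.00000000e-03, -3.46944695e-17,  4.00000000e-03,
        8.00000000e-03,  1.20000000e-02,  1.60000000e-02,  2.00000000e-02,
        2.40000000e-02,  2.80000000e-02]))
```

View pics/c3.png

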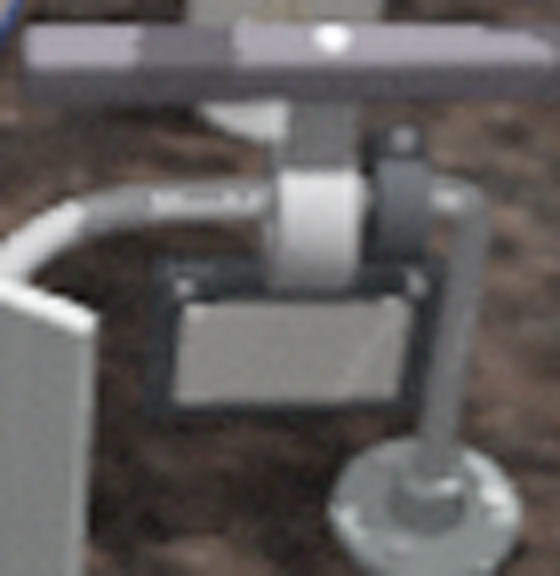

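```bash
python3 - <<'E'
from geo import *
from plan import at
p,h=at(.432);e=np.array([np.cos(h),np.sin(h)]);n=np.array([-e[1],e[0]])
H=lambda v,lo,hi,st=.003:' '.join(f'{round(x*1000)}:{c}' for c,x in zip(*np.histogram(v,np.arange(lo,hi,st))))
for c in('side','top'):
    P=cloud(c);r=P[:,:2]-p;a=r@e;b=r@n;z=P[:,2]
    m=(abs(b)<.025)&(a>-.1)&(a<.06)
    print(c,'plate .06-.075',H(a[m&(z>.056)&(z<.075)],-.066,.048))
    for z0 in(.03,.05,.07,.09,.11): 
        k=m&(z>z0)&(z<z0+.02)&(a>.012);print('  post',z0,H(a[k],.012,.05),'b',np.round(np.percentile(b[k],[10,50,90]),4))
    k=(z>.183)&(z<.195)&(abs(b)<.02)&(a>-.1)&(a<.07);print('pitch',np.polyfit(a[k],z[k],1))
    k=m&(z>.15)&(z<.165);print('neck',np.percentile(a[k],[5,50,95]),k.sum())
E
```

```text
side plate .06-.075 -66:0 -63:0 -60:0 -57:6 -54:8 -51:10 -48:7 -45:6 -42:9 -39:7 -36:8 -33:6 -30:9 -27:6 -24:6 -21:10 -18:6 -15:8 -12:8 -9:9 -6:8 -3:9 0:8 3:7 6:11 9:4 12:10 15:10 18:6 21:9 24:8 27:8 30:5 33:0 36:0 39:0 42:0
  post 0.03 12:0 15:0 18:0 21:7 24:10 27:9 30:3 33:0 36:0 39:0 42:0 45:0 b [-0.0049 -0.0031 -0.0001]
  post 0.05 12:6 15:9 18:4 21:9 24:8 27:7 30:4 33:0 36:0 39:0 42:0 45:0 b [-0.0049 -0.003  -0.0013]
  post 0.07 12:10 15:9 18:9 21:8 24:10 27:10 30:4 33:0 36:0 39:0 42:0 45:0 b [-0.0058 -0.0038 -0.0017]
  post 0.09 12:9 15:11 18:12 21:11 24:10 27:10 30:4 33:0 36:0 39:0 42:0 45:0 b [-0.0053 -0.0036 -0.0004]
  post 0.11 12:0 15:1 18:0 21:9 24:10 27:11 30:5 33:0 36:0 39:0 42:0 45:0 b [-0.0049 -0.0037 -0.0012]
pitch [-0.01395718  0.18592741]
neck [-0.02285115 -0.01337798  0.00688882] 55
top plate .06-.075 -66:0 -63:0 -60:0 -57:0 -54:4 -51:4 -48:4 -45:3 -42:2 -39:3 -36:3 -33:4 -30:3 -27:3 -24:0 -21:1 -18:1 -15:0 -12:1 -9:1 -6:1 -3:3 0:3 3:2 6:4 9:3 12:2 15:4 18:3 21:4 24:4 27:2 30:2 33:0 36:0 39:0 42:0
  post 0.03 12:0 15:0 18:0 21:3 24:4 27:2 30:2 33:0 36:0 39:0 42:0 45:0 b [-0.0045 -0.0029 -0.0005]
  post 0.05 12:3 15:3 18:4 21:3 24:6 27:2 30:1 33:0 36:0 39:0 42:0 45:0 b [-0.0039 -0.0032 -0.0022]
  post 0.07 12:1 15:2 18:4 21:4 24:5 27:2 30:2 33:0 36:0 39:0 42:0 45:0 b [-0.0041 -0.0031 -0.0019]
  post 0.09 12:0 15:7 18:8 21:5 24:6 27:5 30:2 33:0 36:0 39:0 42:0 45:0 b [-0.004  -0.003   0.0006]
  post 0.11 12:1 15:1 18:1 21:5 24:7 27:7 30:4 33:0 36:0 39:0 42:0 45:0 b [-0.004  -0.0029  0.0022]
pitch [-0.0107077   0.18465281]
neck [-0.02244178 -0.0157894  -0.00713586] 20
```

```bash
python3 - <<'E'
from plan import *
p,h=at(.432);e=np.array([np.cos(h),np.sin(h)]);f=np.degrees(h)+180
W=lambda a,z:[*(p+a*e-.0025*np.array([-e[1],e[0]])),z,f]
calls([[W(-.125,.30)],[W(-.125,.25),W(-.125,.20),W(-.125,.17)],[W(-.115,.17),W(-.110,.17),W(-.106,.17)]],measured=True)
E
```

```text
{"delta_pos": [[0.677, -0.006, 0.002]] , "turn": [[0.0, 0.0, 0.0]] } n 1 max 0.0
{"delta_pos": [[0.0, 0.0, 0.125], [0.0, 0.0, 0.25], [0.0, 0.0, 0.325]] , "turn": [[0.0, 0.0, 0.0], [0.0, 0.0, 0.0], [0.0, 0.0, 0.0]] } n 3 max 0.0
{"delta_pos": [[-0.025, 0.0, 0.0], [-0.037, 0.0, 0.0], [-0.047, 0.0, 0.0]] , "turn": [[0.0, 0.0, 0.0], [0.0, 0.0, 0.0], [0.0, 0.0, 0.0]] } n 3 max 0.0
```

Request:
carry_out(
  delta_pos=[
    [0.677, -0.006, 0],
    [0.677, -0.006, 0],
    [0.677, -0.006, 0],
    [0.677, -0.006, 0],
    [0.677, -0.006, 0],
    [0.677, -0.006, 0],
    [0.677, -0.006, 0],
    [0.677, -0.006, 0],
  ],
  turn=[
    [0, 0, 0],
    [0, 0, 0],
    [0, 0, 0],
    [0, 0, 0],
    [0, 0, 0],
    [0, 0, 0],
    [0, 0, 0],
    [0, 0, 0],
  ],
  claw=[1, 1, 1, 1, 1, 1, 1, 1],
  force=20,
)

```text
clock: 23.3
position: [0.6132, 0.1728, 0.3003]
ee_rot: [0.0, 0.854, 0.52, -0.001]
contact_force: [-0.4, -1.1, 0.8]
width: 0.0001
gripper_force: 0.0
```

Request:
carry_out(
  delta_pos=[
    [0, 0, 0.1],
    [0, 0, 0.2],
    [0, 0, 0.28],
    [0, 0, 0.325],
    [0, 0, 0.325],
    [0, 0, 0.325],
  ],
  turn=[
    [0, 0, 0],
    [0, 0, 0],
    [0, 0, 0],
    [0, 0, 0],
    [0, 0, 0],
    [0, 0, 0],
  ],
  claw=[1, 1, 1, 1, 1, 1],
)

```text
clock: 23.9
position: [0.6136, 0.1717, 0.1718]
ee_rot: [0.0, 0.855, 0.519, 0.0]
contact_force: [0.3, -0.6, 1.1]
width: -0.0001
gripper_force: 0.0
```

Request:
carry_out(
  delta_pos=[
    [-0.012, 0, 0],
    [-0.024, 0, 0],
    [-0.034, 0, 0],
    [-0.042, 0, 0],
    [-0.047, 0, 0],
    [-0.047, 0, 0],
  ],
  turn=[
    [0, 0, 0],
    [0, 0, 0],
    [0, 0, 0],
    [0, 0, 0],
    [0, 0, 0],
    [0, 0, 0],
  ],
  claw=[1, 1, 1, 1, 1, 1],
)

```text
clock: 24.5
position: [0.6047, 0.156, 0.171]
ee_rot: [0.0, 0.855, 0.519, 0.0]
contact_force: [0.6, -1.5, -0.0]
width: -0.0002
gripper_force: 0.0
```

Request:
carry_out(
  delta_pos=[
    [-0.005, 0, 0],
    [-0.01, 0, 0],
    [-0.015, 0, 0],
    [-0.018, 0, 0],
    [-0.02, 0, 0],
    [-0.02, 0, 0],
  ],
  turn=[
    [0, 0, 0],
    [0, 0, 0],
    [0, 0, 0],
    [0, 0, 0],
    [0, 0, 0],
    [0, 0, 0],
  ],
  claw=[1, 1, 1, 1, 1, 1],
)

```text
clock: 25.1
position: [0.6018, 0.1498, 0.1713]
ee_rot: [-0.0, 0.855, 0.519, 0.001]
contact_force: [0.9, 3.0, 1.0]
width: 0.0002
gripper_force: 1.5
```

Request:
carry_out(
  delta_pos=[
    [-0.003, 0, 0],
    [-0.005, 0, 0],
    [-0.005, 0, 0],
    [-0.005, 0, 0],
  ],
  turn=[
    [0, 0, 0],
    [0, 0, 0],
    [0, 0, 0],
    [0, 0, 0],
  ],
  claw=[1, 1, 1, 1],
)

```text
clock: 25.5
position: [0.6018, 0.1488, 0.172]
ee_rot: [-0.0, 0.855, 0.519, 0.003]
contact_force: [3.3, 5.0, 3.4]
width: 0.0
gripper_force: 2.9
```

```bash
cat > bar.py <<'E'
from geo import *
from plan import at
p,h=at(.432);e=np.array([np.cos(h),np.sin(h)]);n=np.array([-e[1],e[0]])
s=manip.get_state();print(s['clock'],np.round(s['position'],4),'hand a',(np.array(s['position'])[:2]-p)@e,'F',np.round(s['contact_force'],1))
for c in('side','top'):
    P=cloud(c);r=P[:,:2]-p;a=r@e;b=r@n;z=P[:,2]
    k=(z>.175)&(z<.195)&(abs(b)<.015)&(a>-.085)&(a<.11);print(c,'bar front',np.percentile(a[k],[98,99,100]).round(4))
    k=(z>.18)&(z<.195)&(abs(b)<.02)&(a>-.08)&(a<.08);print('pitch',np.polyfit(a[k],z[k],1).round(4))
    k=(z>.142)&(z<.153)&(abs(b)<.02);print('r/c',' '.join(f'{x*1000:.0f}:{c}' for c,x in zip(*np.histogram(a[k],np.arange(-.032,.02,.002)))))
    k=(z>.056)&(z<.1)&(abs(b)<.02)&(a>-.08);print('plate rear',np.percentile(a[k],[0,1,2]).round(4))
    print([(q,np.round(x['point'],4).tolist()) for q in('park','carrier') for x in manip.place_of(c,q)[:1]])
E
python3 bar.py
```

```text
25.5 [0.6018 0.1488 0.172 ] hand a -0.09810445810533187 F [3.3 5.  3.4]
side bar front [0.0574 0.0589 0.0623]
pitch [-0.0244  0.185 ]
r/c -32:0 -30:0 -28:0 -26:3 -24:12 -22:8 -20:8 -18:7 -16:6 -14:6 -12:6 -10:8 -8:4 -6:4 -4:0 -2:7 0:14 2:10 4:9 6:8 8:10 10:10 12:6 14:0 16:0
plate rear [-0.055  -0.0543 -0.0536]
[('park', [0.5641, 0.0691, 0.1268]), ('carrier', [0.5686, 0.0731, 0.1235])]
top bar front [0.0471 0.05   0.0548]
pitch [-0.0292  0.1839]
r/c -32:0 -30:0 -28:0 -26:1 -24:6 -22:4 -20:5 -18:5 -16:3 -14:6 -12:4 -10:4 -8:5 -6:3 -4:0 -2:4 0:9 2:8 4:8 6:7 8:9 10:8 12:4 14:0 16:0
plate rear [-0.0548 -0.0546 -0.0539]
[('park', [0.567, 0.0691, 0.1223]), ('carrier', [0.5653, 0.0765, 0.1252])]
```

Both pushes stall at the same place: the plate's front edge meets the turned-down post with the ring a few mm from the collar. I'll retract and measure the gap closely with the wrist camera.

Request:
carry_out(
  delta_pos=[
    [0.02, 0, 0],
    [0.04, 0, 0],
    [0.06, 0, 0],
    [0.06, 0, -0.1],
    [0.06, 0, -0.2],
    [0.06, 0, -0.3],
    [0.06, 0, -0.35],
    [0.06, 0, -0.35],
    [0.06, 0, -0.35],
  ],
  turn=[
    [0, 0, 0],
    [0, 0, 0],
    [0, 0, 0],
    [0, 0, 0],
    [0, 0, 0],
    [0, 0, 0],
    [0, 0, 0],
    [0, 0, 0],
    [0, 0, 0],
  ],
  claw=[1, 1, 1, 1, 1, 1, 1, 1, 1],
)

```text
clock: 26.7
position: [0.611, 0.1688, 0.31]
ee_rot: [-0.0, 0.855, 0.519, -0.001]
contact_force: [-0.2, 0.3, -0.7]
width: -0.0003
gripper_force: 0.0
```

```bash
python3 bar.py; python3 - <<'E'
from geo import *
import cv2
from plan import at
d=manip.get_image('wrist');cv2.imwrite('pics/w1.png',d['image'][:,:,::-1])
T=d['world_to_cam'];Ti=np.linalg.inv(T);print('cam',Ti[:3,3],'fwd',Ti[:3,2],'x',Ti[:3,0],'f',d['fx'])
p,_=at(.422);q=T@[*p,.13,1];print('park px',d['fx']*q[0]/q[2]+d['cx'],d['fy']*q[1]/q[2]+d['cy'],q[2])
print(manip.get_state()['position'])
E
```

```text
26.7 [0.611  0.1688 0.31  ] hand a -0.12002326469343638 F [-0.2  0.3 -0.7]
side bar front [0.0574 0.0588 0.0606]
pitch [-0.0248  0.1849]
r/c -32:0 -30:0 -28:0 -26:5 -24:11 -22:8 -20:6 -18:6 -16:6 -14:7 -12:6 -10:6 -8:6 -6:3 -4:0 -2:9 0:11 2:11 4:10 6:11 8:11 10:11 12:5 14:0 16:0
plate rear [-0.0551 -0.0543 -0.0537]
[('park', [0.5659, 0.0703, 0.1269]), ('carrier', [0.5692, 0.073, 0.1222])]
top bar front [0.008  0.0102 0.0155]
pitch [-0.0287  0.1839]
r/c -32:0 -30:0 -28:0 -26:2 -24:5 -22:6 -20:5 -18:3 -16:4 -14:1 -12:1 -10:1 -8:0 -6:0 -4:0 -2:0 0:0 2:0 4:0 6:0 8:0 10:0 12:0 14:0 16:0
plate rear [-0.0548 -0.0547 -0.0544]
[('park', [0.5663, 0.0667, 0.1263]), ('carrier', [0.5639, 0.0765, 0.124])]
cam [0.64221256 0.227323   0.45211094] fwd [-0.12352189 -0.23290348 -0.96462341] x [ 0.88749244 -0.46081612 -0.00238338] f 338.52333191061905
park px 324.3915534851414 316.98891085449833 0.35720246061710575
[0.61100523 0.16858974 0.30974313]
```

View pics/w1.png

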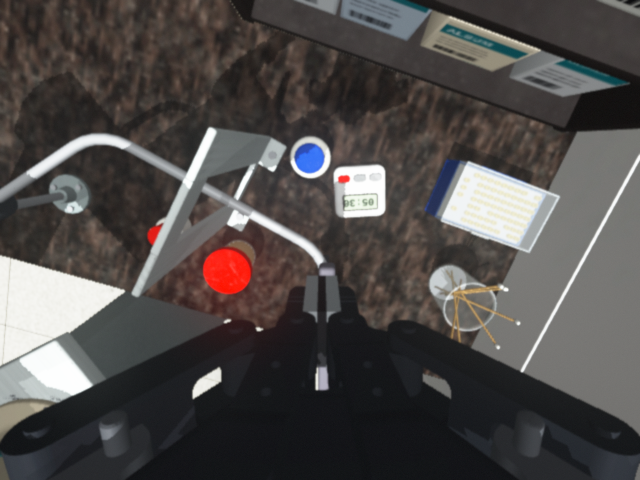

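Request:
carry_out(
  delta_pos=[
    [-0.12, 0, 0],
    [-0.24, 0, 0],
    [-0.36, 0, 0],
    [-0.46, 0, 0],
    [-0.52, 0, 0],
    [-0.52, 0, 0.08],
    [-0.52, 0, 0.16],
    [-0.52, 0, 0.16],
    [-0.52, 0, 0.16],
  ],
  turn=[
    [0, 0, 0],
    [0, 0, 0],
    [0, 0, 0],
    [0, 0, 0],
    [0, 0, 0],
    [0, 0, 0],
    [0, 0, 0],
    [0, 0, 0],
    [0, 0, 0],
  ],
  claw=[1, 1, 1, 1, 1, 1, 1, 1, 1],
)

```text
clock: 27.95
position: [0.5155, -0.016, 0.247]
ee_rot: [-0.0, 0.855, 0.519, -0.0]
contact_force: [0.1, -0.2, 0.7]
width: -0.0
gripper_force: 0.0
```

```bash
python3 - <<'E'
from geo import *
import cv2
from plan import at
p,h=at(.432);e=np.array([np.cos(h),np.sin(h)]);n=np.array([-e[1],e[0]])
d=manip.get_image('wrist');T=d['world_to_cam']
q=T@[*(p-.01*e),.13,1];u,v=d['fx']*q[0]/q[2]+d['cx'],d['fy']*q[1]/q[2]+d['cy'];print('px',u,v,q[2])
u,v=int(np.clip(u,50,590)),int(np.clip(v,38,442))
cv2.imwrite('pics/w2.png',cv2.resize(d['image'][v-38:v+38,u-50:u+50,::-1],None,fx=8,fy=7.9,interpolation=cv2.INTER_CUBIC))
P=cloud('wrist');r=P[:,:2]-p;a=r@e;b=r@n;z=P[:,2]
H=lambda k:' '.join(f'{x*1000:.0f}:{c}' for c,x in zip(*np.histogram(a[k],np.arange(-.032,.036,.002))))
print('top',H((z>.135)&(z<.152)&(abs(b+.003)<.02)))
print('rod',H((z>.12)&(z<.136)&(abs(b+.003)<.02)),np.median(b[(z>.128)&(z<.137)&(abs(b)<.02)&(a<-.03)&(a>-.05)]))
k=(z>.175)&(z<.195)&(abs(b)<.02)&(a>-.12)&(a<.1);print('bar',np.percentile(a[k],[0,1,99,100]),np.percentile(b[k],[2,98]))
E
```

```text
px 324.8253861330301 98.60006528739004 0.24248333061684552
top -32:0 -30:0 -28:0 -26:0 -24:42 -22:74 -20:73 -18:69 -16:70 -14:74 -12:69 -10:69 -8:68 -6:75 -4:21 -2:0 0:55 2:67 4:69 6:68 8:67 10:62 12:66 14:18 16:0 18:0 20:0 22:0 24:0 26:0 28:0 30:0 32:0
rod -32:0 -30:0 -28:0 -26:0 -24:7 -22:12 -20:11 -18:9 -16:9 -14:10 -12:10 -10:12 -8:12 -6:27 -4:16 -2:0 0:3 2:4 4:3 6:3 8:3 10:5 12:3 14:0 16:0 18:0 20:0 22:0 24:0 26:0 28:0 30:0 32:0 nan
bar [-0.0528423  -0.05149073  0.06060166  0.0624464 ] [-0.00633045  0.00723454]
  return _methods._mean(a, axis=axis, dtype=dtype,
  ret = ret.dtype.type(ret / rcount)
```

View pics/w2.png

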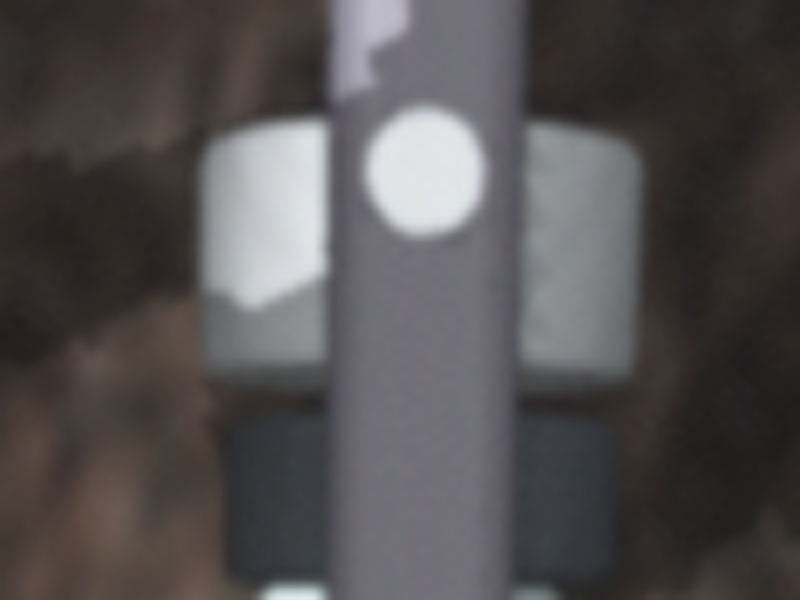

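The wrist crop shows the ring front at row ~380 and the collar at row ~410, laterally aligned (centre columns 420 and 421). Depth puts the ring about 3–3.7 mm from park, which is inside the 5 mm limit. It hangs steady and the arm is clear, so I hand in.

```bash
python3 -c "
from rig import manip
print(manip.sign_off())"
```

```text
the job is handed in; nothing more can be done
None
```

I handed the job in with the carrier hanging still at the end of the rail, about 3–4 mm short of touching the end stop (limit 5 mm): two pushes stalled there, apparently with its plate against the rail's end post; the bottles, cup and timer are upright where they were, the arm is clear, and no verdict came back.

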